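Tap a stuck plaster mould half out of its casting form

TASK

The plaster mould half is stuck between the two cheeks of its casting form: take the mallet and work it forward, clear of the cheeks' rubber strips, with light taps on the face that bears the pouring mouth, left and right of the mouth by turns so that it does not jam. Keep the mallet off the fragile pouring lip, and your fingers off the mould until it is loose. Then lay the mallet flat on the bench, lift the mould half by its wooden batten and set it down, batten up, lengthwise in the middle of the slatted drying rack, leaving the other things on the bench where they are.

Things in the scene. Friction and masses are not known exactly. Their poses are not given: they have to be found in the camera images.
- form: Casting form fixed to the bench: dark film-faced plywood base board 18 mm thick with two upright wooden cheeks, front and back boards removed. Origin on the bench midway between the cheeks; +x is the way out, along which the mould half is driven (roughly away from the robot), y runs across the cheeks, z up. The base spans x = -20 to 175 mm, y = +-131 mm.
- cheek_l (a point): Middle of the top inner edge of the cheek on the form's +y side, axes as the form. Cheeks: 22 mm thick, 50 mm high (tops 68 mm above the bench), x = 25 to 95 mm in the form's frame, inner faces at y = +-101.5 mm. Tapped on one side only, the mould skews 0.04 to 0.06 rad (that side leads) and jams between them; a tap on the other side straightens it and brings it further out.
- cheek_r (a point): The same for the cheek on the form's -y side.
- grip_end (a point): Point on the base board midway between the cheeks, 42 mm along x from the form's origin, axes as the form: far end of the rubber strips (x = 30 to 42 mm) which, sprung out of both cheeks, squeeze the mould's ends with about 10 N. The mould is loose, with 1.5 mm play at each end, once all of its back face has passed this point; make sure by going 5 to 8 mm beyond it.
- mould_center (a point): Centre (half-way up) of the plaster block of the mould half: 70 mm (x) by 200 mm (y) by 60 mm high (z up), about 0.7 kg, standing on the form's base board. At the start its axes are the form's and it is 35 to 43 mm along the form's x. Its back face, the one to tap, is at x = -35 mm and faces -x; a tap or steady push of about 8 to 20 N on one shoulder moves that end.
- batten_grip (a point): Centre of the upright wooden batten on top of the mould half, for lifting it: 26 mm wide (x), 110 mm long (y), 44 mm high, its foot on the plaster 22 mm below this point, which is 52 mm above mould_center; axes as mould_center. It stands over the middle of the mould.
- lip: Fragile half-round plaster pouring lip in the middle of the mould's back face: 14 mm proud of it (to -x), 32 mm to either side of the middle, from the mould's underside to 35 mm above it. Left and right of it the back face has bare shoulders to tap, y = 33 to 100 mm on either side. Its origin is the centre of the mould's underside, axes as mould_center.
- mallet_grip (a point): Point on the axis of the mallet's handle where it is best held, 26 mm from the head's side. The handle is 22 mm wide (y), 26 mm high (z) and ends 124 mm behind this point (-x). The mallet weighs about 0.38 kg, centre of mass about 40 mm from here towards the head. It lies flat on the bench with this point 26 mm up and its z axis up.
- mallet_head (a point): Centre of the mallet's dark hardwood head, 50 mm along +x from mallet_grip, axes as mallet_grip: a block 130 mm long along y (the two striking faces are at y = +-65 mm), 48 mm along x and 52 mm high along z.
- rack: Low slatted wooden drying rack, fixed to the bench: 250 mm long (x) by 130 mm (y), slats along x. Origin on the bench under its centre, z up.
- rack_top (a point): Centre of the slats' top, 30 mm above the bench; axes as rack. A mould half standing on it has its mould_center 30 mm higher.
- pail: Bystander: closed white plastic pail, 140 mm across, 150 mm high; origin at the centre of its underside.
- back_board: Bystander: the form's removed back board (dark plywood) lying flat, 75 x 250 mm, 36 mm high over its two cross battens; origin at the centre of its underside, long side along y.
- clamp: Bystander: steel bar clamp with a wooden grip lying flat, bar 240 mm long along y, 27 mm high, jaws reaching 80 mm to +x; origin under the middle of the bar.
- bowl: Bystander: black rubber mixing bowl, 104 mm across, 62 mm high; origin at the centre of its underside.
Not all that is in view belongs to the job. Of the things shaped like the part that bears mould_center, the white one is meant.

How it is judged:
On the way, in this order (a step that is already met when the one before it is completed fails the run):
1. the mould half has been tapped loose: its back face is past the cheeks' rubber strips (centre at least 79 mm along the form) (x of mould_center in the frame of form above 0.079 m and height (world z) of mould_center below 0.056 m), for 0.1 s.
2. the mallet has been laid flat on the bench and let go (height (world z) of each of mallet_grip, mallet_head below 0.034 m and contact force between the fingers and mallet below 0.1 N), for 0.1 s.
At the end, for the whole second after the job is handed in: The mould half stands batten up on the slats of the drying rack, its centre within 30 mm lengthwise and 25 mm crosswise of the rack's middle, its long side along the slats within 0.2 rad, at rest; the mallet lies flat on the bench, released and at rest (x of mould_center in the frame of rack_top between -0.03 and 0.03 m and y of mould_center in the frame of rack_top between -0.025 and 0.025 m and z of mould_center in the frame of rack_top between 0.026 and 0.034 m and angle between mould_center's own z axis and vertical below 0.06 rad and angle between the y axis of mould_center and the x axis of rack_top, either way round below 0.2 rad and linear speed of each of mould, mallet below 0.02 m/s and height (world z) of each of mallet_grip, mallet_head below 0.034 m and angle between mallet_head's own z axis and vertical below 0.15 rad); the robot touches nothing.
It fails at once if the mallet strikes the pouring lip (contact force between mallet and lip above 1 N).
It fails at once if the mould half is struck or pushed harder than a light tap (60 N) (contact force between mallet and mould above 60 N).
It fails at once if the fingers touch the mould half while it is still stuck in the form (contact force between the fingers and mould above 0.5 N and x of mould_center in the frame of form below 0.072 m and horizontal distance between mould_center and form below 0.11 m and height (world z) of mould_center below 0.056 m).
It fails at once if the mould half is let go in the air (height (world z) of mould_center above 0.085 m and contact force between the fingers and mould below 0.1 N).
It fails at once if a bystander (pail, back board, clamp or bowl) is moved by more than 20 mm (distance of any of pail, back_board, clamp, bowl from where it was at the start of the episode above 0.02 m).
It also fails if it takes over 72 s, if anything falls off the work surface, if the arm or the gripper's body presses on something with over 40 N, if the wrist force passes 120 N, or if a joint passes its speed limit or range.

ROBOT

A 7-joint arm with a two-finger parallel gripper is mounted at the origin on the work surface. World frame = base frame: x ahead of the robot, y to its left, z up, the work surface at z = 0. Lengths are in m, angles in rad, forces in N, time in s.
With the tool pointing down it reaches from about 0.4 to 0.85 m from the base axis. Payload 6.9 kg.
Tool frame: the origin (TCP) lies at the very end of the fingers, on their centre line; the grasp point (between the pads) lies 19 mm behind it (grip_depth is the z of the grasp point in the tool frame, in m); z points along the fingers, y is the line along which they close (so a half turn about z gives the same grasp; the last joint's range is limited). The gripper opens to 85 mm and grips with 20 to 120 N. Pads are 22 mm wide; open, the fingers measure 114 mm over their backs; the gripper's body (76 mm by 85 mm) begins 54 mm behind the grasp point. The pads swing forward as they close: fully open they stand 13 mm farther back than shut.
Start: joints at [1.349, 0.507, -0.238, 1.5, 0.126, 1.149, -0.155], TCP at [0.201, -0.592, 0.231] pointing down, gripper open.
Joint ranges: [-3.08, 3.08], [-0.24, 2.05], [-1.43, 1.35], [0, 2.5], [-1.52, 4.66], [0.17, 1.96], [-2.89, 2.89]. Speed limits (rad/s): [2.39, 2.39, 3.14, 3.14, 3.14, 3.14, 3.14].

INTERFACE

Orientations are given as a rotation vector (axis times angle).
In Python, from bench import * gives the robot as it stands.
- The arm moves only by the shell command python3 -m crank 'ROWS' [OPENING] [FORCE]. ROWS is JSON, one flat list of numbers, 6 for each row, row after row: the shift along the tool's x, y, z normalised to -1 to 1, where 1 is 0.1 m, then the turn, a rotation vector about the tool's x, y, z normalised to -1 to 1, where 1 is 45 degrees. In form: [x, y, z, wx, wy, wz, x, y, z, wx, wy, wz, ...]. A call has 1 to 10 rows; each row is the pose to reach, as a shift and turn from the pose commanded when the call began, along the tool's axes at that moment; what a row does not reach only later rows make up. A row lasts 1/10 s, in which the tool goes at most 50 mm and 8.59 degrees, less where a joint would pass 70% of its speed; a pose out of reach is approached as far as the arm can. A call with a number of a shift or a turn outside -1 to 1 is refused whole. A call with a gripper value outside its range is refused whole. OPENING is the gripper command: -1 is fully open, 1 is shut, values between are in proportion, set as the call begins (- or left out, the last holds). The fingers move at their own pace and stop on an object; FORCE is the grip in N (left out, the last holds). Time passes only in rows, so rows that repeat a pose let the fingers close. It gives the time, the measured TCP pose, the force, the opening and the grip force at its end, in the units of the state.
- state(): the state, without advancing time (a new reading comes with each control period).
- camera(name): name is "scene" or "side" or "wrist"; returns a dict with "image" (480x640x3 uint8, red, green, blue), "intrinsics" (3x3 intrinsics, pixels), "xyz" and "attitude" of the camera in the world. Camera axes: x right, y down, z forward; pixel columns grow to the right and rows downward; lengths in m; the calibration is good to about 2 mm. A picture is of the moment at which its call begins. There is no depth.
- job_done(): hands the job in; it is judged then, once.
Trained networks look in a picture, given as the dict that the camera call returned (one of the last four; its "shot" number tells which), for a name from the list of things; names that differ only in an ending like _2 or _b are one class to them, and where a whole thing is asked for, a point or a joint stands for the part that bears it (a point fixed in the world has none). Each returns a list of dicts, best first, with "score" (0 to 1); they miss things now and then, are a little off and sometimes report something else, mostly with a low value. They report only what shows in the picture. A call takes as long as a camera call. They do not tell look-alikes from the thing itself.
- recognise(picture, thing): "position" ([x, y, z] in m, in world coordinates, good to about 4 mm: the middle of the surface that is visible of it).
- trace(picture, thing): "region" (480x640 bool, what is visible of it).
The state is a dict: "time": time; "q": joint angles; "joint_vel": joint speeds; "joint_efforts": joint torques, N m; "tcp_pos": TCP position; "tool_rot": TCP orientation; "ft_force": force on the tool from outside, world axes, zero at the start; "moment": the same for the moment, N m; "opening": opening from 0.0 (shut) to 1.0 (fully open); "grip_force": force on a finger pad.
Only numpy, scipy, OpenCV 4.12 (cv2) and the standard library are available. Lean on these libraries where they do the work, as an engineer would, in place of code of your own. Each camera call takes 0.05 s, during which the arm holds its last target. There are 200 camera calls.

## Working session

There is one attempt and no reset: what is moved stays moved. The work goes in short steps, Python scripts to look and compute and a shell command to move; the robot and the scene stay as the last step left them, time stands still between calls to the robot, and variables do not carry over. Pictures are saved under pics/ and viewed, at most 14 in all, crops included, and the job is handed in when it is done.

```bash
mkdir -p pics; ls; cat > h.py <<'E'
from bench import *
import numpy as np, cv2
from scipy.spatial.transform import Rotation as R
def att(c):
    a=np.array(c["attitude"],float)
    return a if a.shape==(3,3) else R.from_rotvec(a).as_matrix()
def proj(c,p):
    v=att(c).T@(np.array(p,float)-c["xyz"]); u=c["intrinsics"]@v; return u[:2]/u[2]
def ray(c,px,z):
    d=att(c)@np.linalg.solve(np.array(c["intrinsics"]),[px[0],px[1],1.]); o=np.array(c["xyz"]); return o+d*(z-o[2])/d[2]
def save(c,n): cv2.imwrite("pics/"+n,c["image"][:,:,::-1])
E
python3 - <<'E'
from h import *
s=state();print(s)
for n in ("scene","side"):
    c=camera(n);save(c,n+"0.png");print(n,c["xyz"],c["attitude"],c["intrinsics"])
    for t in ["form","mould_center","batten_grip","lip","mallet_grip","mallet_head","rack","rack_top","pail","back_board","clamp","bowl","cheek_l","cheek_r","grip_end"]:
        try: print(t,[(np.round(r["position"],3).tolist(),round(r["score"],2),proj(c,r["position"]).round().tolist()) for r in recognise(c,t)])
        except Exception as e: print(t,e)
E
```

```text
pics
{'time': 0.0, 'q': array([ 1.34853427,  0.50833505, -0.23752168,  1.5011262 ,  0.12571472,
        1.14890805, -0.15480477]), 'joint_vel': array([-8.17288919e-04,  8.82197790e-04,  1.41688768e-03, -5.50631579e-05,
        7.53080334e-04,  6.17059279e-04,  1.43137802e-04]), 'joint_efforts': array([-4.07157495e-04, -6.20587349e+01, -2.18654193e+00, -2.49651539e+01,
        1.26902416e-02,  1.18700269e-02, -9.49509740e-06]), 'tcp_pos': array([ 0.20096107, -0.59128041,  0.23043359]), 'tool_rot': array([-3.09776674e+00, -5.12283372e-01,  5.33611896e-04]), 'ft_force': array([ 1.24907546, -0.28877706, -0.38720266]), 'moment': array([ 0.01144771, -0.01650902, -0.00136222]), 'grip_force': 0.0, 'opening': 1.0001524826643833}
scene [ 1.40323006 -0.61240686  0.80161479] [-1.93299221 -1.09571543  0.55503011] [[491.39523853   0.         325.23031043]
 [  0.         491.39523853 234.01739481]
 [  0.           0.           1.        ]]
form [([0.649, -0.109, 0.018], 0.67, [333.0, 292.0])]
mould_center [([0.581, -0.087, 0.076], 0.95, [327.0, 255.0]), ([0.198, -0.345, 0.056], 0.64, [176.0, 218.0]
[... 1941 characters left out ...]
.37, [197.0, 368.0])]
rack_top [([0.429, -0.313, 0.032], 0.7, [411.0, 209.0])]
pail [([0.431, -0.312, 0.03], 0.69, [410.0, 210.0]), ([0.603, -0.383, 0.102], 0.57, [370.0, 154.0])]
back_board [([0.721, 0.269, 0.018], 0.86, [140.0, 288.0]), ([0.558, 0.015, 0.022], 0.65, [282.0, 257.0])]
clamp [([0.812, 0.03, 0.02], 0.66, [202.0, 222.0])]
bowl [([0.747, -0.279, 0.044], 0.66, [304.0, 173.0])]
cheek_l [([0.562, 0.016, 0.018], 0.66, [281.0, 257.0]), ([0.431, -0.311, 0.03], 0.44, [410.0, 209.0])]
cheek_r [([0.562, 0.016, 0.018], 0.66, [281.0, 257.0]), ([0.431, -0.311, 0.03], 0.44, [410.0, 209.0])]
grip_end [([0.558, 0.013, 0.019], 0.82, [283.0, 257.0]), ([0.6, -0.385, 0.104], 0.32, [371.0, 153.0])]
```

View pics/scene0.png

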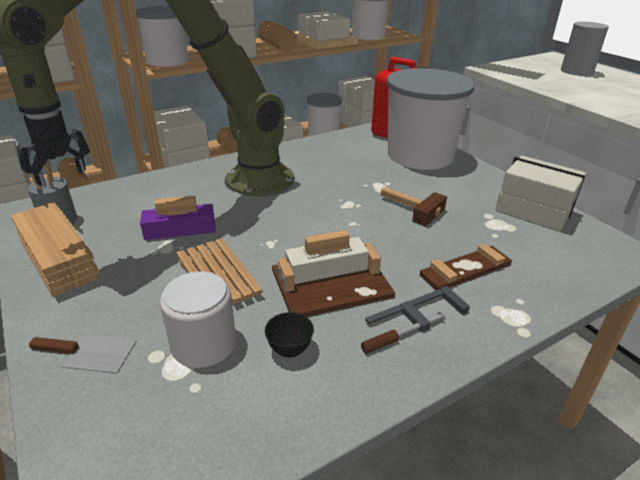

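View pics/side0.png

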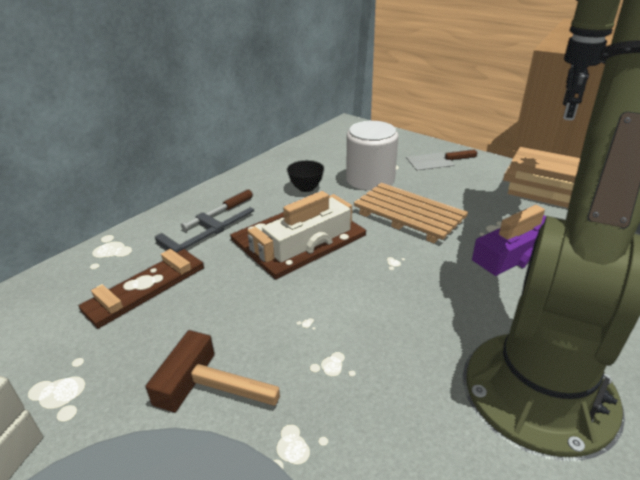

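White mould: scene (327,255), side (307,222), in the form with the lip at side (318,240). The look-alike is the purple block at scene (176,218), side (505,245). The grey block stack at scene (540,190) is not part of the job. The mallet is at side (181,370), its handle running to (278,392), and the rack is at side (411,210).

```bash
python3 - <<'E'
from h import *
c=camera("side")
P={n:ray(c,p,z) for n,p,z in [("baseL",(232,237),.018),("baseF",(276,274),.018),("baseR",(366,232),.018),("headtopA",(190,332),.052),("headtopB",(214,341),.052),("headtopC",(148,380),.052),("headtopD",(173,388),.052),("handEnd",(278,390),.03),("handStart",(196,374),.03),("rackL",(354,205),.03),("rackB",(440,236),.03),("rackR",(466,211),.03),("rackT",(382,186),.03)]}
for k,v in P.items(): print(k,v.round(3))
T=trace(c,"mallet_head"); 
for t in T[:1]: 
    m=t["region"]; ys,xs=np.nonzero(m); print(len(xs),xs.min(),xs.max(),ys.min(),ys.max())
w=camera("wrist"); s=state()
Rt=R.from_rotvec(s["tool_rot"]).as_matrix()
print("cam in tool",Rt.T@(np.array(w["xyz"])-s["tcp_pos"]),(Rt.T@att(w)).round(3),w["intrinsics"][0][0])
E
```

```text
baseL [0.707 0.028 0.018]
baseF [0.531 0.064 0.018]
baseR [ 0.47  -0.179  0.018]
headtopA [0.51  0.301 0.052]
headtopB [0.46  0.289 0.052]
headtopC [0.479 0.408 0.052]
headtopD [0.436 0.393 0.052]
handEnd [0.318 0.283 0.03 ]
handStart [0.446 0.344 0.03 ]
rackL [ 0.553 -0.245  0.03 ]
rackB [ 0.319 -0.254  0.03 ]
rackR [ 0.32  -0.387  0.03 ]
rackT [ 0.551 -0.368  0.03 ]
4660 145 278 330 411
cam in tool [ 0.08024917  0.00092516 -0.14282159] [[-0.    -0.95  -0.313]
 [ 1.    -0.001  0.001]
 [-0.001 -0.313  0.95 ]] 378.29115534548237
```

```bash

python3 -m crank '[0.9,-0.73,-0.4,0,0,0, 0.9,-0.73,-0.4,0,0,0, 0.9,-0.73,-0.4,0,0,0]' -1
python3 -m crank '[0.9,-0.73,-0.4,0,0,0, 0.9,-0.73,-0.4,0,0,0, 0.9,-0.73,-0.4,0,0,0]'
python3 -m crank '[0.9,-0.73,-0.4,0,0,0, 0.9,-0.73,-0.4,0,0,0, 0.9,-0.73,-0.4,0,0,0]'
python3 -m crank '[0.9,-0.73,-0.3,0,0,0, 0.9,-0.73,-0.3,0,0,0, 0.9,-0.73,-0.3,0,0,0]'
python3 -m crank '[0.9,-0.73,0,0,0,0, 0.9,-0.73,0,0,0,0, 0.9,-0.73,0,0,0,0, 0.9,-0.73,0,0,0,0]'
python3 - <<'E'
from h import *
c=camera("wrist");save(c,"w1.png");np.savez("w1.npz",i=c["image"],xyz=c["xyz"],a=att(c),k=c["intrinsics"])
for t in ["form","mould_center","batten_grip","lip","mallet_head","rack"]:
    print(t,[(np.round(r["position"],3).tolist(),round(r["score"],2),proj(c,r["position"]).round().tolist()) for r in recognise(c,t)])
E
```

```text
time: 2.05
tcp_pos: [0.2663, -0.4903, 0.273]
tool_rot: [3.098, 0.519, 0.004]
ft_force: [1.1, -0.2, 0.1]
opening: 0.997
grip_force: 0.0
time: 2.35
tcp_pos: [0.3277, -0.3918, 0.3133]
tool_rot: [3.097, 0.52, 0.004]
ft_force: [0.4, 0.2, -0.2]
opening: 0.995
grip_force: 0.0
time: 2.65
tcp_pos: [0.3891, -0.2933, 0.3532]
tool_rot: [3.097, 0.521, 0.005]
ft_force: [0.1, 0.1, -0.9]
opening: 1.005
grip_force: 0.0
time: 2.95
tcp_pos: [0.4505, -0.1945, 0.3829]
tool_rot: [-3.098, -0.522, -0.005]
ft_force: [0.1, -0.2, -0.5]
opening: 0.997
grip_force: 0.0
time: 3.35
tcp_pos: [0.5108, -0.0979, 0.3812]
tool_rot: [-3.097, -0.521, -0.001]
ft_force: [0.9, -0.2, 0.1]
opening: 1.001
grip_force: 0.0
form [([0.632, -0.094, 0.018], 0.97, [348.0, 79.0]), ([0.52, -0.066, 0.049], 0.71, [298.0, 161.0])]
mould_center [([0.564, -0.066, 0.077], 0.82, [308.0, 127.0]), ([0.202, -0.293, 0.056], 0.77, [374.0, 408.0])]
batten_grip [([0.566, -0.069, 0.08], 0.68, [311.0, 127.0]), ([0.202, -0.297, 0.06], 0.62, [377.0, 411.0])]
lip [([0.516, -0.066, 0.05], 0.85, [297.0, 164.0]), ([0.632, -0.09, 0.024], 0.27, [346.0, 78.0]), ([0.565, -0.065, 0.078], 0.22, [308.0, 126.0])]
mallet_head [([0.483, 0.285, 0.024], 0.97, [21.0, 93.0])]
rack [([0.468, -0.312, 0.034], 0.98, [455.0, 253.0]), ([0.747, -0.297, 0.031], 0.18, [546.0, 39.0])]
```

View pics/w1.png

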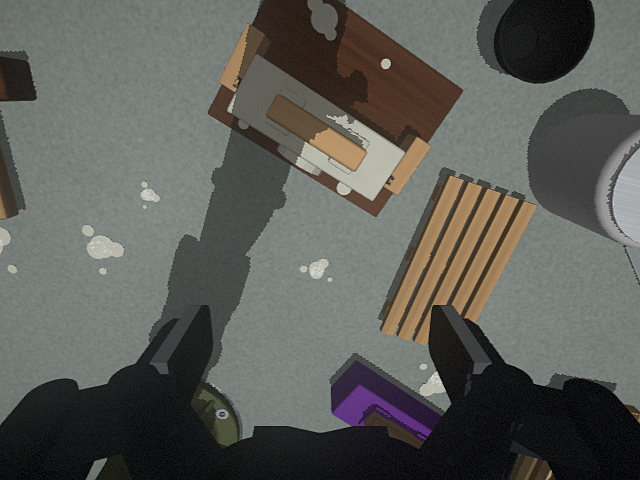

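The close view shows the white mould at (312,128) between the cheeks. The base corners are at (208,113), (377,216) and (462,91), the lip is at (298,162), and the rack is at (458,255). The purple decoy is at (385,400).

```bash
python3 - <<'E'
from h import *
d=np.load("w1.npz"); c={"xyz":d["xyz"],"attitude":d["a"],"intrinsics":d["k"]}
def g(p,z): return ray(c,p,z)[:2]
BL,BR,FR=g((208,113),.018),g((377,216),.018),g((462,91),.018)
for a,b in((BR,BL),): v=b-a; print("form y len",np.linalg.norm(v),"yaw",np.degrees(np.arctan2(v[1],v[0]))-90)
v=FR-BR; print("x len",np.linalg.norm(v),np.degrees(np.arctan2(v[1],v[0])))
yaw=np.arctan2(v[1],v[0]); 
m=(BL+FR)/2; print("base mid",m, "origin",m-.0775*np.array([np.cos(yaw),np.sin(yaw)]))
T=[g(p,.078) for p in((257,55),(230,109),(376,200),(404,155))]; print("mould corners",np.round(T,3),"c",np.mean(T,0))
T=[g(p,.122) for p in((276,96),(267,114),(358,169),(367,150))]; print("batten",np.round(T,3),"c",np.mean(T,0))
r=[g(p,.03) for p in((446,177),(536,205),(381,330))]; print("rack",np.round(r,3),"c",(r[1]+r[2])/2,"yaw",np.degrees(np.arctan2(*(r[0]-r[2])[::-1])),np.linalg.norm(r[0]-r[2]),np.linalg.norm(r[0]-r[1]))
E
```

```text
form y len 0.2603099232540584 yaw -12.443769053975274
x len 0.19016825129320258 -12.242552507639866
base mid [ 0.60052612 -0.08610751] origin [ 0.52478858 -0.06967358]
mould corners [[ 0.617  0.01 ]
 [ 0.554  0.023]
 [ 0.51  -0.17 ]
 [ 0.571 -0.181]] c [ 0.56305554 -0.07964148]
batten [[ 0.584 -0.027]
 [ 0.565 -0.023]
 [ 0.543 -0.13 ]
 [ 0.565 -0.132]] c [ 0.56415645 -0.07796861]
rack [[ 0.561 -0.256]
 [ 0.566 -0.386]
 [ 0.319 -0.262]] c [ 0.44264067 -0.32389309] yaw 1.3715721195676025 0.24186044750908287 0.13020067859949194
```

```bash

python3 -m crank '[0,-1,0,0,0,0, 0,-1,0,0,0,0]'
python3 -m crank '[0,-1,0.1,0,0,0, 0,-1,0.1,0,0,0]'
python3 -m crank '[0,-1,0.2,0,0,0, 0,-1,0.2,0,0,0]'
python3 -m crank '[-0.2,-0.8,0.4,0,0,0, -0.2,-0.8,0.4,0,0,0, -0.2,-0.8,0.4,0,0,0]'
python3 - <<'E'
from h import *
c=camera("wrist");save(c,"w2.png");np.savez("w2.npz",i=c["image"],xyz=c["xyz"],a=att(c),k=c["intrinsics"])
for t in ["mallet_grip","mallet_head"]:
    print(t,[(np.round(r["position"],3).tolist(),round(r["score"],2),proj(c,r["position"]).round().tolist()) for r in recognise(c,t)])
E
```

```text
time: 3.9
tcp_pos: [0.4772, -0.0073, 0.3809]
tool_rot: [-3.1, -0.505, 0.0]
ft_force: [0.6, 0.5, -0.7]
opening: 1.001
grip_force: 0.0
time: 4.1
tcp_pos: [0.4447, 0.0885, 0.3716]
tool_rot: [3.1, 0.51, 0.002]
ft_force: [1.1, 0.6, 0.2]
opening: 1.002
grip_force: 0.0
time: 4.3
tcp_pos: [0.4132, 0.1814, 0.3519]
tool_rot: [3.1, 0.51, 0.002]
ft_force: [0.9, 0.1, -0.5]
opening: 1.0
grip_force: 0.0
time: 4.6
tcp_pos: [0.3653, 0.2529, 0.3105]
tool_rot: [-3.097, -0.524, 0.004]
ft_force: [-0.7, -0.3, 0.6]
opening: 1.0
grip_force: 0.0
mallet_grip [([0.463, 0.331, 0.052], 0.72, [276.0, 68.0])]
mallet_head [([0.462, 0.33, 0.049], 0.77, [277.0, 69.0])]
```

View pics/w2.png

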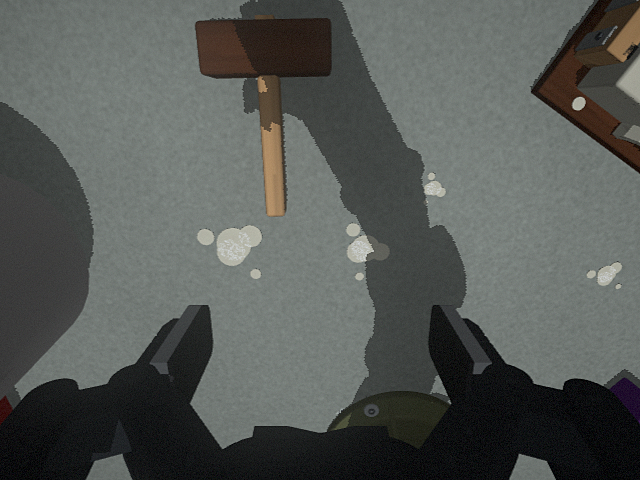

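The mallet lies at head (263,47), with the handle from (269,78) to (276,212).

```bash
python3 - <<'E'
from h import *
d=np.load("w2.npz"); c={"xyz":d["xyz"],"attitude":d["a"],"intrinsics":d["k"]}
def g(p,z): return ray(c,p,z)[:2]
a,b=g((276,208),.039),g((269,80),.039); v=b-a
print("handle",a,b,np.linalg.norm(v),np.degrees(np.arctan2(v[1],v[0])))
h=[g(p,.052) for p in((196,22),(330,18),(331,73),(201,76))]; print(np.round(h,3))
w=h[0]-h[1]; w2=h[3]-h[2]; print(np.linalg.norm(w),np.degrees(np.arctan2(w[1],w[0]))-90,np.linalg.norm(w2),np.degrees(np.arctan2(w2[1],w2[0]))-90,np.mean(h,0))
m=np.mean(h,0)
s=state();Rt=R.from_rotvec(s["tool_rot"]).as_matrix()
for yaw in (20.,21.,22.):
    y=np.radians(yaw); gp=m-.05*np.array([np.cos(y),np.sin(y)]); t=np.array([gp[0],gp[1],.009]); print(yaw,gp,(Rt.T@(t-s["tcp_pos"])*10).round(2))
print(Rt[:,0],np.degrees(np.arctan2(Rt[1,0],Rt[0,0])))
E
```

```text
handle [0.32399631 0.29024942] [0.44995702 0.33636239] 0.1341361514583901 20.10718039752977
[[0.476 0.414]
 [0.52  0.296]
 [0.476 0.279]
 [0.431 0.399]]
0.1262947263470614 20.690072361506395 0.1276171445202666 20.39750023620043 [0.47578702 0.34695292]
20.0 [0.42880239 0.32985191] [ 0.82 -0.58  3.03]
21.0 [0.429108   0.32903452] [ 0.82 -0.57  3.03]
22.0 [0.42942783 0.32822259] [ 0.82 -0.56  3.03]
[9.47070002e-01 3.21026858e-01 4.10704700e-04] 18.72503788919873
```

```bash

python3 -m crank '[0.82,-0.57,1,0,0,-0.04, 0.82,-0.57,1,0,0,-0.04, 0.82,-0.57,1,0,0,-0.04]'
python3 -m crank '[0,0,1,0,0,0, 0,0,1,0,0,0, 0,0,1,0,0,0]'
python3 - <<'E'
from h import *
s=state();Rt=R.from_rotvec(s["tool_rot"]).as_matrix()
y=np.radians(20.4)
gp=np.array([0.4758,0.347])-.05*np.array([np.cos(y),np.sin(y)]);print((Rt.T@(np.r_[gp,.009]-s["tcp_pos"])*10).round(3),np.degrees(np.arctan2(Rt[1,0],Rt[0,0])))
E
```

```text
time: 5.05
tcp_pos: [0.4315, 0.3293, 0.2105]
tool_rot: [3.092, 0.554, 0.002]
ft_force: [1.0, -0.7, 1.2]
opening: 1.003
grip_force: 0.0
time: 5.35
tcp_pos: [0.4277, 0.3256, 0.1065]
tool_rot: [3.086, 0.556, -0.014]
ft_force: [1.0, 0.0, 0.9]
opening: 0.998
grip_force: 0.0
[ 0.036 -0.037  0.974] 20.40708132524041
```

```bash

python3 -m crank '[0.02,-0.03,0.6,0,0,0, 0.02,-0.03,0.6,0,0,0, 0.02,-0.03,0.97,0,0,0, 0.02,-0.03,0.97,0,0,0, 0.02,-0.03,0.97,0,0,0]'
python3 -m crank '[0,0,0,0,0,0, 0,0,0,0,0,0, 0,0,0,0,0,0, 0,0,0,0,0,0, 0,0,0,0,0,0]' 1 120
python3 -m crank '[0,0,0,0,0,0, 0,0,0,0,0,0, 0,0,-0.3,0,0,0, 0,0,-0.6,0,0,0, 0,0,-1,0,0,0]'
```

```text
time: 5.85
tcp_pos: [0.4304, 0.3337, 0.0168]
tool_rot: [3.091, 0.56, 0.002]
ft_force: [0.1, -0.4, -0.2]
opening: 1.0
grip_force: 0.0
time: 6.35
tcp_pos: [0.4296, 0.3335, 0.0156]
tool_rot: [3.091, 0.56, 0.001]
ft_force: [-1.2, -2.1, 9.5]
opening: 0.227
grip_force: 117.0
time: 6.85
tcp_pos: [0.4281, 0.3324, 0.1143]
tool_rot: [3.089, 0.561, -0.006]
ft_force: [1.5, 0.1, -3.9]
opening: 0.23
grip_force: 118.4
```

```bash
cat >> h.py <<'E'
O=np.array([.525,-.070]); FY=np.radians(-12.3); FX=np.array([np.cos(FY),np.sin(FY)]); FYv=np.array([-FX[1],FX[0]])
def rep():
    s=state();Rt=R.from_rotvec(s["tool_rot"]).as_matrix()
    d=s["tcp_pos"][:2]-O; print("tcp in form",np.round([d@FX*1e3,d@FYv*1e3,s["tcp_pos"][2]*1e3],1),"yaw",np.degrees(np.arctan2(Rt[1,0],Rt[0,0])).round(1),"ft",(s["ft_force"][:2]@FX).round(1),"t",s["time"])
    return s,Rt
def goto(p):
    s,Rt=rep(); print("rows",(Rt.T@(np.array(p)-s["tcp_pos"])*10).round(3))
def gform(x,y,z): goto(np.r_[O+x*FX+y*FYv,z])
E
python3 -m crank '[-0.35,0.94,0,0,0,-0.63, -0.35,0.94,0,0,0,-0.63, -0.35,0.94,0,0,0,-0.63, -0.35,0.94,0,0,0,-0.63]'
python3 -m crank '[-0.76,0.66,0,0,0,-0.64, -0.76,0.66,0,0,0,-0.64, -0.76,0.66,0,0,0,-0.64, -0.76,0.66,0,0,0,-0.64]'
python3 -m crank '[-0.98,0.21,0,0,0,0, -0.98,0.21,0,0,0,0, -0.98,0.21,0,0,0,0]'
python3 - <<'E'
from h import *
gform(-.1,.022,.04)
c=camera("side");save(c,"s3.png")
print([(np.round(r["position"],3).tolist(),round(r["score"],2)) for r in recognise(c,"mallet_head")])
E
```

```text
time: 7.25
tcp_pos: [0.4296, 0.2303, 0.1143]
tool_rot: [2.857, 1.303, -0.003]
ft_force: [-0.7, 0.6, -2.6]
opening: 0.231
grip_force: 118.8
time: 7.65
tcp_pos: [0.4291, 0.1296, 0.1141]
tool_rot: [2.445, 1.972, -0.004]
ft_force: [-0.0, 0.6, -3.7]
opening: 0.225
grip_force: 119.0
time: 7.95
tcp_pos: [0.4272, 0.0235, 0.1131]
tool_rot: [2.456, 1.957, -0.013]
ft_force: [0.1, -0.1, -4.3]
opening: 0.234
grip_force: 118.8
tcp in form [-115.5   70.6  113.1] yaw 77.1 ft 0.1 t 7.95
rows [-0.479  0.163  0.734]
[([0.41, 0.082, 0.138], 0.82)]
```

View pics/s3.png

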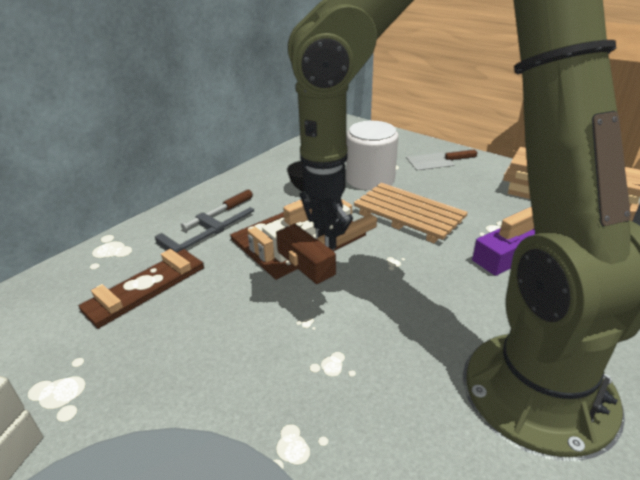

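```bash

python3 -m crank '[-0.48,0.16,0.73,0,0,-0.013, -0.48,0.16,0.73,0,0,-0.013, -0.48,0.16,0.73,0,0,-0.013, -0.48,0.16,0.73,0,0,-0.013]'
python3 - <<'E'
from h import *
gform(-.1,.022,.04)
c=camera("scene");save(c,"sc3.png")
w=camera("wrist");save(w,"w3.png")
E
```

```text
time: 8.45
tcp_pos: [0.4343, -0.0165, 0.0414]
tool_rot: [-2.433, -1.984, 0.0]
ft_force: [-0.3, 0.7, -3.5]
opening: 0.231
grip_force: 118.6
tcp in form [-100.    33.    41.4] yaw 78.4 ft -0.4 t 8.45
rows [-0.11  -0.002  0.014]
```

View pics/w3.png

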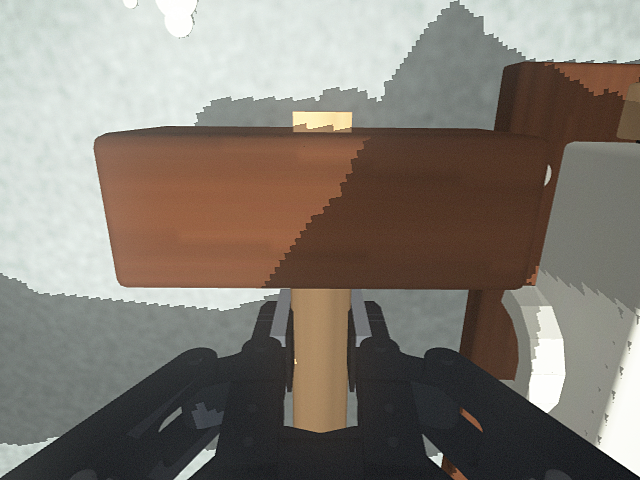

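```bash

python3 - <<'E'
from h import *
c=camera("wrist"); s,Rt=rep()
for p in((118,286),(530,288),(548,132),(95,138)):
    d=ray(c,p,.0785)[:2]-O; print(p,(d@FX*1e3).round(1),(d@FYv*1e3).round(1))
for p in((520,288),(563,330)):
    d=ray(c,p,.053)[:2]-O; print("lip",p,(d@FX*1e3).round(1),(d@FYv*1e3).round(1))
for p in((565,143),(625,345)):
    d=ray(c,p,.078)[:2]-O; print("mould",p,(d@FX*1e3).round(1),(d@FYv*1e3).round(1))
E
python3 -m crank '[-0.11,0,0,0,0,0.015, -0.11,0,0,0,0,0.015, -0.11,0,0,0,0,0.015]'
python3 -c "
from h import *
rep()"
```

```text
tcp in form [-99.   33.6  42.6] yaw 78.4 ft 0.5 t 8.6
(118, 286) -162.0 59.9
(530, 288) -33.5 60.7
(548, 132) -37.3 107.9
(95, 138) -161.5 104.7
lip (520, 288) -21.5 48.2
lip (563, 330) -0.9 29.8
mould (565, 143) -31.7 105.0
mould (625, 345) 2.2 40.0
time: 8.9
tcp_pos: [0.4324, -0.0291, 0.0421]
tool_rot: [2.448, 1.968, 0.0]
ft_force: [0.5, -0.1, -2.8]
opening: 0.229
grip_force: 118.7
tcp in form [-99.2  20.2  42.1] yaw 77.6 ft 0.5 t 8.9
```

```bash

python3 -m crank '[0,0.3,0,0,0,0, 0,0.34,0,0,0,0, 0,0.36,0,0,0,0, 0,0.38,0,0,0,0, 0,0.4,0,0,0,0, 0,0.42,0,0,0,0, 0,0.43,0,0,0,0]'
python3 -c "
from h import *
rep()"
python3 -m crank '[0,0.02,0,0,0,0, 0,0.04,0,0,0,0]'
python3 -c "
from h import *
rep()"
```

```text
time: 9.6
tcp_pos: [0.4691, -0.0372, 0.0412]
tool_rot: [-2.442, -1.97, 0.011]
ft_force: [-16.7, 3.5, 8.2]
opening: 0.232
grip_force: 120.6
tcp in form [-61.6  20.1  41.2] yaw 77.8 ft -17.0 t 9.6
time: 9.8
tcp_pos: [0.4694, -0.0377, 0.0408]
tool_rot: [-2.437, -1.971, 0.019]
ft_force: [-29.6, 5.6, 17.5]
opening: 0.229
grip_force: 121.8
tcp in form [-61.2  19.7  40.8] yaw 77.9 ft -30.1 t 9.8
```

```bash

python3 -m crank '[0,0,-0.02,0,0,0, 0,0,-0.03,0,0,0]'
python3 - <<'E'
from h import *
rep()
c=camera("wrist");save(c,"w4.png")
E
```

```text
time: 10.0
tcp_pos: [0.4706, -0.0376, 0.0431]
tool_rot: [-2.438, -1.97, 0.015]
ft_force: [-13.2, 5.8, -10.4]
opening: 0.235
grip_force: 118.3
tcp in form [-60.   20.1  43.1] yaw 77.9 ft -14.1 t 10.0
```

View pics/w4.png

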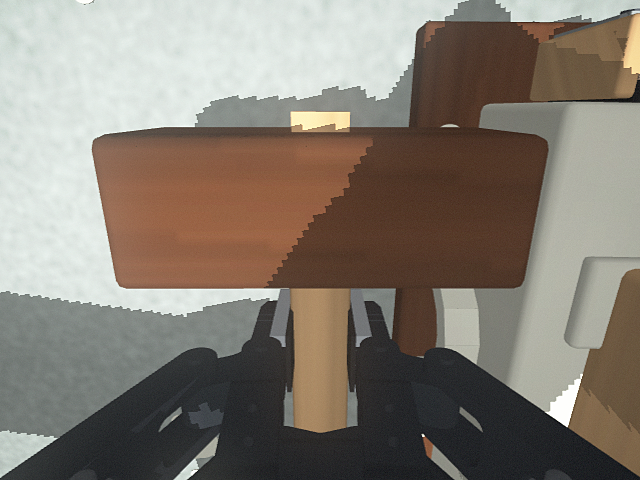

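```bash

for i in 1; do python3 -m crank '[0,0.03,-0.005,0,0,0, 0,0.05,-0.01,0,0,0]'; done; python3 -c "
from h import *
rep()"
python3 -m crank '[0,0.03,-0.005,0,0,0, 0,0.05,-0.01,0,0,0]';python3 -c "
from h import *
rep()"
```

```text
time: 10.25
tcp_pos: [0.476, -0.038, 0.0438]
tool_rot: [-2.437, -1.97, 0.014]
ft_force: [-13.4, 9.6, -11.4]
opening: 0.233
grip_force: 118.3
tcp in form [-54.7  20.8  43.8] yaw 77.9 ft -15.1 t 10.25
time: 10.45
tcp_pos: [0.4787, -0.0381, 0.0442]
tool_rot: [-2.432, -1.97, 0.018]
ft_force: [-21.4, 12.2, -9.2]
opening: 0.233
grip_force: 118.8
tcp in form [-52.1  21.3  44.2] yaw 78.0 ft -23.5 t 10.45
```

```bash

python3 -m crank '[0,-0.4,0.04,0,0,0, 0,-0.45,0.04,0,0,0, -0.5,-0.45,0.04,0,0,0, -1,-0.45,0.04,0,0,0]'
python3 -m crank '[-0.4,0,0,0,0,0, -0.4,0.1,0,0,0,0, -0.4,0.15,0,0,0,0, -0.4,0.19,0,0,0,0, -0.4,0.22,0,0,0,0, -0.4,0.25,-0.01,0,0,0, -0.4,0.28,-0.02,0,0,0, -0.4,0.31,-0.03,0,0,0]'
python3 -c "
from h import *
rep()"
python3 -m crank '[0,0.03,-0.01,0,0,0, 0,0.05,-0.015,0,0,0]';python3 -c "
from h import *
rep()"
```

```text
time: 10.85
tcp_pos: [0.423, -0.1281, 0.0432]
tool_rot: [2.441, 1.977, 0.002]
ft_force: [1.1, -2.2, -3.0]
opening: 0.229
grip_force: 120.1
time: 11.65
tcp_pos: [0.4396, -0.1728, 0.0445]
tool_rot: [-2.439, -1.969, 0.011]
ft_force: [-15.2, 5.9, -4.2]
opening: 0.234
grip_force: 120.0
tcp in form [ -61.5 -118.7   44.5] yaw 77.8 ft -16.1 t 11.65
time: 11.85
tcp_pos: [0.445, -0.1751, 0.0459]
tool_rot: [-2.442, -1.968, 0.011]
ft_force: [-7.5, 0.4, -7.9]
opening: 0.229
grip_force: 119.4
tcp in form [ -55.8 -119.7   45.9] yaw 77.7 ft -7.4 t 11.85
```

```bash

python3 -m crank '[0,0.03,-0.005,0,0,0, 0,0.05,-0.005,0,0,0, 0,0.07,-0.01,0,0,0]';python3 -c "
from h import *
rep()"
python3 -m crank '[0,0.03,-0.005,0,0,0, 0,0.05,-0.005,0,0,0, 0,0.06,-0.01,0,0,0]';python3 -c "
from h import *
rep()"
```

```text
time: 12.15
tcp_pos: [0.4512, -0.1769, 0.0466]
tool_rot: [-2.442, -1.967, 0.013]
ft_force: [-9.0, 0.1, -8.4]
opening: 0.228
grip_force: 119.4
tcp in form [ -49.4 -120.1   46.6] yaw 77.7 ft -8.8 t 12.15
time: 12.45
tcp_pos: [0.4546, -0.1786, 0.047]
tool_rot: [-2.439, -1.967, 0.019]
ft_force: [-14.3, 0.2, -7.1]
opening: 0.23
grip_force: 119.6
tcp in form [ -45.7 -121.1   47. ] yaw 77.8 ft -14.0 t 12.45
```

```bash

python3 -m crank '[0,0.03,-0.005,0,0,0, 0,0.05,-0.005,0,0,0]';python3 -c "
from h import *
rep()"
python3 -m crank '[0,-0.42,0.06,0,0,0, 0,-0.48,0.06,0,0,0, 0.5,-0.48,0.06,0,0,0, 1,-0.48,0.06,0,0,0]'
python3 -m crank '[0.4,0,0,0,0,0, 0.4,0.18,0,0,0,0, 0.4,0.24,0,0,0,0, 0.4,0.28,0,0,0,0, 0.4,0.31,-0.01,0,0,0, 0.4,0.34,-0.02,0,0,0, 0.4,0.37,-0.03,0,0,0, 0.4,0.4,-0.035,0,0,0]'
python3 -c "
from h import *
rep()"
python3 -m crank '[0,0.03,-0.005,0,0,0, 0,0.06,-0.01,0,0,0, 0,0.08,-0.01,0,0,0]';python3 -c "
from h import *
rep()"
```

```text
time: 12.65
tcp_pos: [0.4574, -0.1806, 0.0471]
tool_rot: [-2.439, -1.965, 0.026]
ft_force: [-20.5, -3.5, -4.3]
opening: 0.227
grip_force: 120.2
tcp in form [ -42.5 -122.5   47.1] yaw 77.7 ft -19.2 t 12.65
time: 13.05
tcp_pos: [0.4413, -0.0719, 0.0437]
tool_rot: [2.452, 1.963, -0.0]
ft_force: [1.3, -0.2, -3.4]
opening: 0.228
grip_force: 120.7
time: 13.85
tcp_pos: [0.4848, -0.0414, 0.0461]
tool_rot: [-2.443, -1.968, 0.009]
ft_force: [-7.1, 3.4, -6.8]
opening: 0.236
grip_force: 120.1
tcp in form [-45.4  19.4  46.1] yaw 77.7 ft -7.7 t 13.85
time: 14.15
tcp_pos: [0.4918, -0.0428, 0.0468]
tool_rot: [-2.442, -1.967, 0.011]
ft_force: [-9.7, 4.1, -5.4]
opening: 0.23
grip_force: 120.3
tcp in form [-38.3  19.5  46.8] yaw 77.7 ft -10.4 t 14.15
```

```bash

python3 -m crank '[0,0.03,-0.005,0,0,0, 0,0.05,-0.01,0,0,0]';python3 -c "
from h import *
rep()"
python3 -m crank '[0,-0.42,0.06,0,0,0, 0,-0.45,0.06,0,0,0, -0.5,-0.45,0.06,0,0,0, -1,-0.45,0.06,0,0,0]'
python3 -m crank '[-0.4,0,0,0,0,0, -0.4,0.2,0,0,0,0, -0.4,0.26,0,0,0,0, -0.4,0.3,0,0,0,0, -0.4,0.33,-0.01,0,0,0, -0.4,0.36,-0.02,0,0,0, -0.4,0.39,-0.03,0,0,0, -0.4,0.42,-0.035,0,0,0]'
python3 -c "
from h import *
rep()"
python3 -m crank '[0,0.03,-0.005,0,0,0, 0,0.06,-0.01,0,0,0, 0,0.08,-0.01,0,0,0]';python3 -c "
from h import *
rep()"
```

```text
time: 14.35
tcp_pos: [0.4951, -0.0429, 0.0473]
tool_rot: [-2.439, -1.967, 0.013]
ft_force: [-12.5, 8.3, -10.5]
opening: 0.232
grip_force: 119.7
tcp in form [-35.   20.1  47.3] yaw 77.8 ft -14.0 t 14.35
time: 14.75
tcp_pos: [0.4365, -0.1318, 0.0437]
tool_rot: [2.443, 1.975, 0.001]
ft_force: [1.3, -1.2, -4.2]
opening: 0.231
grip_force: 120.9
time: 15.55
tcp_pos: [0.464, -0.1787, 0.0454]
tool_rot: [-2.44, -1.969, 0.011]
ft_force: [-7.5, 2.2, -8.2]
opening: 0.229
grip_force: 120.2
tcp in form [ -36.4 -119.2   45.4] yaw 77.8 ft -7.8 t 15.55
time: 15.85
tcp_pos: [0.4707, -0.1805, 0.0459]
tool_rot: [-2.438, -1.97, 0.015]
ft_force: [-10.6, 0.9, -6.8]
opening: 0.234
grip_force: 120.4
tcp in form [ -29.5 -119.5   45.9] yaw 77.9 ft -10.6 t 15.85
```

```bash

python3 -m crank '[0,0.03,-0.005,0,0,0, 0,0.05,-0.01,0,0,0]';python3 -c "
from h import *
rep()"
python3 -m crank '[0,-0.42,0.06,0,0,0, 0,-0.45,0.06,0,0,0, 0.5,-0.45,0.06,0,0,0, 1,-0.45,0.06,0,0,0]'
python3 -m crank '[0.4,0,0,0,0,0, 0.4,0.18,0,0,0,0, 0.4,0.24,0,0,0,0, 0.4,0.28,0,0,0,0, 0.4,0.31,-0.01,0,0,0, 0.4,0.34,-0.02,0,0,0, 0.4,0.37,-0.03,0,0,0, 0.4,0.4,-0.035,0,0,0]'
python3 -c "
from h import *
rep()"
python3 -m crank '[0,0.03,-0.005,0,0,0, 0,0.05,-0.01,0,0,0]';python3 -c "
from h import *
rep()"
```

```text
time: 16.05
tcp_pos: [0.4736, -0.1822, 0.0463]
tool_rot: [-2.437, -1.968, 0.021]
ft_force: [-15.9, -0.6, -7.7]
opening: 0.227
grip_force: 120.5
tcp in form [ -26.4 -120.6   46.3] yaw 77.9 ft -15.4 t 16.05
time: 16.45
tcp_pos: [0.4587, -0.0754, 0.0428]
tool_rot: [2.451, 1.964, -0.001]
ft_force: [2.0, 0.6, -3.6]
opening: 0.229
grip_force: 121.1
time: 17.25
tcp_pos: [0.5045, -0.0459, 0.0456]
tool_rot: [-2.447, -1.968, 0.005]
ft_force: [-4.8, -1.0, -5.9]
opening: 0.231
grip_force: 120.9
tcp in form [-25.1  19.2  45.6] yaw 77.6 ft -4.5 t 17.25
time: 17.45
tcp_pos: [0.5116, -0.0462, 0.0472]
tool_rot: [-2.448, -1.968, -0.0]
ft_force: [-2.3, 1.9, -5.6]
opening: 0.234
grip_force: 120.9
tcp in form [-18.1  20.4  47.2] yaw 77.6 ft -2.7 t 17.45
```

```bash

python3 -m crank '[0,-0.4,0.06,0,0,0, 0,-0.42,0.06,0,0,0, -0.5,-0.42,0.06,0,0,0, -1,-0.42,0.06,0,0,0]'
python3 -m crank '[-0.4,0,0,0,0,0, -0.4,0.22,0,0,0,0, -0.4,0.28,0,0,0,0, -0.4,0.32,0,0,0,0, -0.4,0.35,-0.01,0,0,0, -0.4,0.38,-0.02,0,0,0, -0.4,0.41,-0.03,0,0,0, -0.4,0.44,-0.035,0,0,0]'
python3 -c "
from h import *
rep()"
python3 -m crank '[0,0.02,-0.005,0,0,0, 0,0.03,-0.01,0,0,0]';python3 -c "
from h import *
rep()"
```

```text
time: 17.85
tcp_pos: [0.451, -0.1343, 0.0422]
tool_rot: [2.441, 1.974, 0.005]
ft_force: [0.9, -0.9, -4.0]
opening: 0.232
grip_force: 121.1
time: 18.65
tcp_pos: [0.4579, -0.1869, 0.0401]
tool_rot: [-2.432, -1.951, 0.067]
ft_force: [-69.7, -1.7, 24.9]
opening: 0.226
grip_force: 127.5
tcp in form [ -40.7 -128.5   40.1] yaw 77.5 ft -67.8 t 18.65
time: 18.85
tcp_pos: [0.4579, -0.187, 0.0404]
tool_rot: [-2.428, -1.95, 0.073]
ft_force: [-72.7, -0.8, 22.0]
opening: 0.235
grip_force: 126.9
tcp in form [ -40.7 -128.7   40.4] yaw 77.6 ft -70.9 t 18.85
```

```bash

python3 -m crank '[0,-0.4,0.04,0,0,0, 0,-0.45,0.04,0,0,0, 0,-0.45,0.04,0,0,0]'
python3 - <<'E'
from h import *
gform(-.058,-.119,.043)
c=camera("wrist");save(c,"w5.png")
E
```

```text
time: 19.15
tcp_pos: [0.4429, -0.1744, 0.0424]
tool_rot: [2.446, 1.968, 0.002]
ft_force: [1.1, -1.2, -2.8]
opening: 0.231
grip_force: 124.7
tcp in form [ -57.9 -119.5   42.4] yaw 77.6 ft 1.3 t 19.15
rows [ 0.005 -0.001 -0.006]
```

View pics/w5.png

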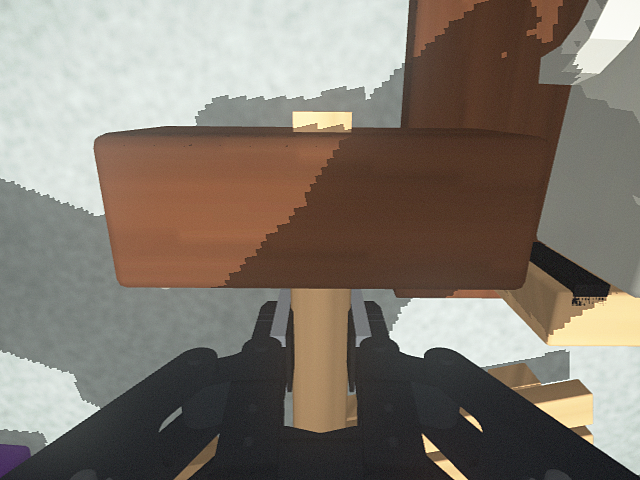

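```bash

python3 - <<'E'
from h import *
c=camera("wrist"); rep()
def f(p,z):
    d=ray(c,p,z)[:2]-O; return np.round([d@FX*1e3,d@FYv*1e3],1)
print("head",f((525,289),.079),f((118,286),.079))
for p,z in (((554,345),.068),((638,345),.068),((638,290),.068),((607,297),.068)): print(p,f(p,z))
for y in (-101.5,-123.5):
  for x in(25,30,42,95):
    print(x,y,proj(c,np.r_[O+x*1e-3*FX+y*1e-3*FYv,.068]).round())
E
```

```text
tcp in form [ -55.9 -119.1   42.6] yaw 77.6 ft 1.2 t 19.25
head [  7.8 -93.4] [-118.7  -91.9]
(554, 345) [  28.8 -121.4]
(638, 345) [  59.4 -121.6]
(638, 290) [ 53.6 -99.4]
(607, 297) [  43.5 -102.1]
25 -101.5 [554. 296.]
30 -101.5 [568. 296.]
42 -101.5 [603. 296.]
95 -101.5 [755. 295.]
25 -123.5 [542. 350.]
30 -123.5 [556. 350.]
42 -123.5 [589. 350.]
95 -123.5 [734. 349.]
```

```bash

python3 -m crank '[0.04,0,0,0,0,0, 0.04,0.1,0,0,0,0, 0.04,0.15,0,0,0,0, 0.04,0.2,0,0,0,0]'; python3 -c "
from h import *
rep()"
python3 -m crank '[0,0.03,0,0,0,0, 0,0.06,0,0,0,0, 0,0.09,0,0,0,0, 0,0.12,0,0,0,0, 0,0.15,-0.01,0,0,0, 0,0.18,-0.02,0,0,0]'; python3 -c "
from h import *
rep()"
```

```text
time: 19.65
tcp_pos: [0.4641, -0.1746, 0.0417]
tool_rot: [2.448, 1.969, 0.001]
ft_force: [0.1, -0.5, -4.1]
opening: 0.228
grip_force: 124.7
tcp in form [ -37.2 -115.1   41.7] yaw 77.6 ft 0.3 t 19.65
time: 20.25
tcp_pos: [0.4797, -0.1786, 0.0435]
tool_rot: [-2.447, -1.969, 0.002]
ft_force: [-1.9, -0.5, -5.5]
opening: 0.228
grip_force: 124.6
tcp in form [ -21.1 -115.7   43.5] yaw 77.6 ft -1.7 t 20.25
```

```bash

python3 -m crank '[0,0.03,-0.005,0,0,0, 0,0.06,-0.01,0,0,0, 0,0.08,-0.01,0,0,0, 0,0.09,-0.01,0,0,0]'; python3 -c "
from h import *
rep()"
python3 -m crank '[0,-0.42,0.04,0,0,0, 0,-0.48,0.04,0,0,0, 0.5,-0.48,0.04,0,0,0, 1,-0.48,0.04,0,0,0]'
python3 -m crank '[0.33,0,0,0,0,0, 0.33,0,0,0,0,0, 0.33,0.18,0,0,0,0]'; python3 -c "
from h import *
rep()"
python3 -m crank '[0,0.06,0,0,0,0, 0,0.12,0,0,0,0, 0,0.17,0,0,0,0, 0,0.2,0,0,0,0, 0,0.23,0,0,0,0, 0,0.26,-0.01,0,0,0, 0,0.29,-0.02,0,0,0, 0,0.31,-0.02,0,0,0]'; python3 -c "
from h import *
rep()"
```

```text
time: 20.65
tcp_pos: [0.4889, -0.1806, 0.0445]
tool_rot: [-2.448, -1.969, 0.001]
ft_force: [-2.9, -1.5, -5.1]
opening: 0.231
grip_force: 124.5
tcp in form [ -11.7 -115.7   44.5] yaw 77.6 ft -2.5 t 20.65
time: 21.05
tcp_pos: [0.4647, -0.0726, 0.0411]
tool_rot: [2.452, 1.962, 0.003]
ft_force: [1.9, 0.4, -3.2]
opening: 0.231
grip_force: 124.9
time: 21.35
tcp_pos: [0.4876, -0.0418, 0.0412]
tool_rot: [-2.442, -1.975, -0.0]
ft_force: [0.3, -0.4, -3.8]
opening: 0.23
grip_force: 124.7
tcp in form [-42.6  19.6  41.2] yaw 77.9 ft 0.4 t 21.35
time: 22.15
tcp_pos: [0.5182, -0.0504, 0.0427]
tool_rot: [-2.446, -1.97, 0.001]
ft_force: [-2.1, 1.4, -3.8]
opening: 0.228
grip_force: 124.6
tcp in form [-10.8  17.7  42.7] yaw 77.7 ft -2.3 t 22.15
```

```bash

python3 -m crank '[0,-0.5,0,0,0,0, 0,-1,0,0,0,0, 0,-1,-0.3,0,0,0]'
python3 -m crank '[0.5,0,-0.1,0,0,0, 1,0,-0.1,0,0,0]'
python3 -m crank '[0.5,-0.05,0,0,0,0, 0.9,-0.1,0,0,0,0, 0.9,-0.1,0,0,0,0, 0.9,-0.1,0,0,0,0]'
python3 - <<'E'
from h import *
s,Rt=rep()
goto([.43,.155,.0156])
c=camera("scene"); save(c,"sc5.png")
for t in("mould_center","batten_grip"): print(t,[(np.round(r["position"],3).tolist(),round(r["score"],2)) for r in recognise(c,t)][:2])
E
```

```text
time: 22.45
tcp_pos: [0.4061, -0.0299, 0.069]
tool_rot: [-2.434, -1.972, 0.029]
ft_force: [0.5, -1.1, -3.8]
opening: 0.228
grip_force: 124.8
time: 22.65
tcp_pos: [0.4437, 0.0661, 0.0843]
tool_rot: [2.453, 1.958, 0.004]
ft_force: [2.1, 1.3, -3.2]
opening: 0.228
grip_force: 124.8
time: 23.05
tcp_pos: [0.4516, 0.159, 0.0829]
tool_rot: [2.445, 1.973, 0.001]
ft_force: [0.0, -1.3, -4.7]
opening: 0.228
grip_force: 124.8
tcp in form [-120.5  208.1   82.9] yaw 77.8 ft 0.3 t 23.05
tcp in form [-120.5  208.1   82.9] yaw 77.8 ft 0.3 t 23.05
rows [-0.085 -0.203  0.673]
mould_center [([0.632, -0.101, 0.077], 0.96), ([0.194, -0.344, 0.055], 0.82)]
batten_grip [([0.196, -0.343, 0.058], 0.85), ([0.634, -0.1, 0.076], 0.83)]
```

View pics/sc5.png

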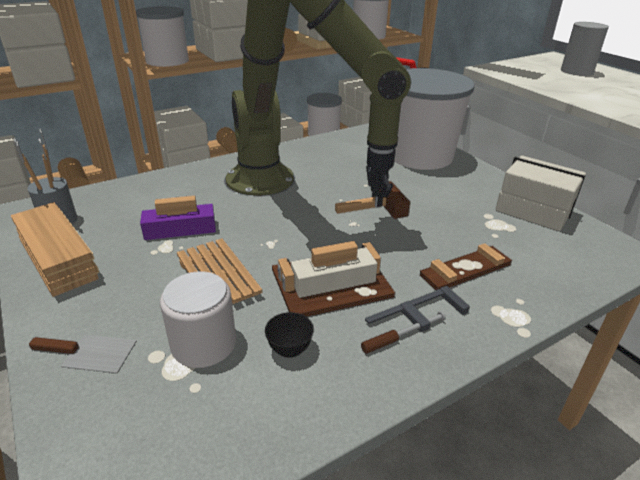

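The mould now stands forward at scene (335,268), about 50 mm further out. The mallet is held level over free bench at (385,205).

```bash

python3 -m crank '[-0.08,-0.2,0.4,0,0,0, -0.08,-0.2,0.55,0,0,0, -0.08,-0.2,0.62,0,0,0, -0.08,-0.2,0.65,0,0,0, -0.08,-0.2,0.66,0,0,0, -0.08,-0.2,0.67,0,0,0, -0.08,-0.2,0.67,0,0,0]'
```

```text
time: 23.9
tcp_pos: [0.431, 0.1542, 0.0162]
tool_rot: [2.448, 1.969, 0.002]
ft_force: [-0.4, -0.5, -2.4]
opening: 0.231
grip_force: 124.6
```

```bash

python3 -m crank '[0,0,0.01,0,0,0, 0,0,0.015,0,0,0]'
python3 -m crank '[0,0,0,0,0,0, 0,0,0,0,0,0, 0,0,0,0,0,0, 0,0,0,0,0,0]' -1 60
python3 -m crank '[0,0,-0.4,0,0,0, 0,0,-1,0,0,0, 0,0,-1,0,0,0]'
python3 -m crank '[0,0,-1,0,0,0, 0,0,-1,0,0,0, 0,0,-1,0,0,0]'
python3 - <<'E'
from h import *
gform(.06,-.06,.24)
c=camera("side")
for t in("mallet_head","mould_center"): print(t,[(np.round(r["position"],3).tolist(),round(r["score"],2)) for r in recognise(c,t)][:2])
E
```

```text
time: 24.1
tcp_pos: [0.4309, 0.1539, 0.0155]
tool_rot: [2.446, 1.968, 0.002]
ft_force: [-4.3, -5.9, 21.7]
opening: 0.225
grip_force: 128.4
time: 24.5
tcp_pos: [0.4305, 0.1542, 0.0143]
tool_rot: [-2.448, -1.969, -0.001]
ft_force: [0.0, -0.3, -0.3]
opening: 0.894
grip_force: 0.0
time: 24.8
tcp_pos: [0.4318, 0.1558, 0.118]
tool_rot: [2.446, 1.97, 0.008]
ft_force: [0.4, 0.1, -0.9]
opening: 0.998
grip_force: 0.0
time: 25.1
tcp_pos: [0.4326, 0.1562, 0.2191]
tool_rot: [2.446, 1.967, 0.013]
ft_force: [1.1, 0.8, 0.2]
opening: 0.999
grip_force: 0.0
tcp in form [-138.5  201.3  219.1] yaw 77.6 ft 0.9 t 25.1
rows [-2.61   1.989 -0.206]
mallet_head [([0.418, 0.206, 0.042], 0.77), ([0.571, -0.069, 0.046], 0.38)]
mould_center [([0.59, -0.097, 0.076], 0.75), ([0.18, -0.271, 0.059], 0.63)]
```

```bash

python3 -m crank '[-0.74,0.76,-0.2,0,0,0, -0.74,0.76,-0.2,0,0,0, -0.74,0.76,-0.2,0,0,0]'
python3 -m crank '[-0.74,0.76,0,0,0,0, -0.74,0.76,0,0,0,0, -0.74,0.76,0,0,0,0]'
python3 -m crank '[-0.74,0.76,0,0,0,0, -0.74,0.76,0,0,0,0, -0.74,0.76,0,0,0,0, -0.74,0.76,0,0,0,0]'
python3 - <<'E'
from h import *
rep()
c=camera("wrist");save(c,"w6.png");np.savez("w6.npz",i=c["image"],xyz=c["xyz"],a=att(c),k=c["intrinsics"])
E
```

```text
time: 25.55
tcp_pos: [0.4911, 0.0595, 0.2323]
tool_rot: [-2.455, -1.96, 0.005]
ft_force: [-0.0, 0.4, -0.3]
opening: 1.0
grip_force: 0.0
time: 25.85
tcp_pos: [0.5489, -0.0299, 0.2309]
tool_rot: [-2.456, -1.958, 0.006]
ft_force: [-1.0, 0.2, -0.8]
opening: 1.002
grip_force: 0.0
time: 26.25
tcp_pos: [0.6052, -0.1126, 0.2315]
tool_rot: [-2.448, -1.964, 0.003]
ft_force: [-1.1, 1.5, -0.7]
opening: 1.004
grip_force: 0.0
tcp in form [ 87.5 -24.6 231.5] yaw 77.5 ft -1.4 t 26.25
```

View pics/w6.png

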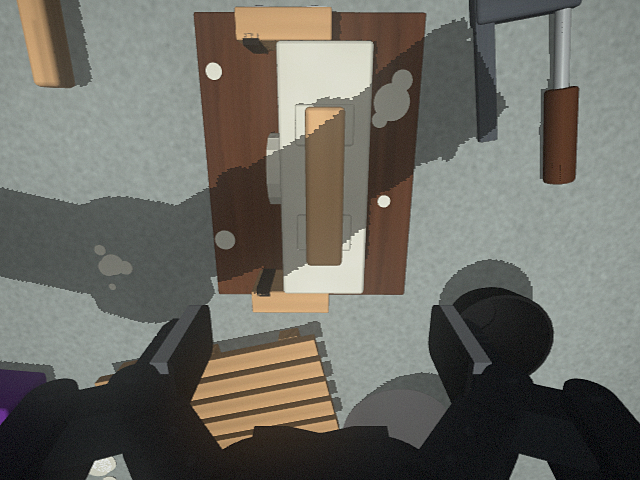

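The batten top runs from (306,107) to (343,265). The mould's back face is past both rubber strips, which are at (258,45) and (267,282).

```bash

python3 - <<'E'
from h import *
d=np.load("w6.npz"); c={"xyz":d["xyz"],"attitude":d["a"],"intrinsics":d["k"]}
T=np.array([ray(c,p,.122)[:2] for p in((306,107),(344,108),(342,265),(306,264))]); m=T.mean(0)
v=(T[0]+T[1]-T[2]-T[3])/2; print("batten",m,np.linalg.norm(v),"y-yaw",np.degrees(np.arctan2(v[1],v[0])),"form",(m-O)@FX,(m-O)@FYv)
goto([*m,.086])
for p in((315,338),(338,432)): print("rack",ray(c,p,.03))
E
```

```text
batten [ 0.61384176 -0.0875423 ] 0.10755956780082024 y-yaw 77.31646782591658 form 0.09053949251447357 0.0017863722242017555
tcp in form [ 86.6 -22.7 232.4] yaw 77.7 ft 0.1 t 26.3
rows [0.243 0.044 1.464]
rack [ 0.5670266 -0.2580874  0.03     ]
rack [ 0.56515781 -0.38689627  0.03      ]
```

```bash

python3 -m crank '[0.24,0.04,0.5,0,0,0, 0.24,0.04,0.9,0,0,0, 0.24,0.04,0.9,0,0,0]'
python3 -m crank '[0,0,0.4,0,0,0, 0,0,0.54,0,0,0, 0,0,0.56,0,0,0, 0,0,0.56,0,0,0]'
python3 -c "
from h import *
gform(.0905,.002,.086)"
python3 -m crank '[0,0,0,0,0,0, 0,0,0,0,0,0, 0,0,0,0,0,0, 0,0,0,0,0,0, 0,0,0,0,0,0, 0,0,0,0,0,0]' 1 80
```

```text
time: 26.6
tcp_pos: [0.6104, -0.0869, 0.139]
tool_rot: [-2.438, -1.971, 0.011]
ft_force: [-0.7, 0.1, -0.2]
opening: 1.001
grip_force: 0.0
time: 27.0
tcp_pos: [0.6151, -0.0887, 0.0898]
tool_rot: [2.447, 1.969, 0.001]
ft_force: [1.3, -0.0, 0.5]
opening: 0.998
grip_force: 0.0
tcp in form [92.   0.9 89.8] yaw 77.7 ft 1.3 t 27.0
rows [ 0.011 -0.015  0.038]
time: 27.6
tcp_pos: [0.6143, -0.089, 0.0887]
tool_rot: [2.448, 1.969, -0.001]
ft_force: [-4.1, -0.2, 5.4]
opening: 0.292
grip_force: 79.0
```

```bash

python3 -m crank '[0,0,-0.2,0,0,0, 0,0,-0.5,0,0,0, 0,0,-1,0,0,0, 0,0,-1,0,0,0]'
python3 - <<'E'
from h import *
c=camera("scene"); t=trace(c,"pail")
for r in t[:2]:
    ys,xs=np.nonzero(r["region"]); print(r["score"],xs.min(),xs.max(),ys.min(),ys.max())
print("lid",ray(c,(197,293),.15),ray(c,(163,295),.15),ray(c,(235,300),.15),ray(c,(201,362),0))
s,Rt=rep(); print((Rt.T@(np.array([.441,-.3225,.19])-s["tcp_pos"])*10).round(2),s["tcp_pos"],s["grip_force"])
E
```

```text
time: 28.0
tcp_pos: [0.6174, -0.0878, 0.1936]
tool_rot: [2.444, 1.967, 0.011]
ft_force: [1.6, 2.7, -7.1]
opening: 0.295
grip_force: 80.9
0.8 161 235 271 368
lid [ 0.64309628 -0.42986883  0.15      ] [ 0.61531511 -0.48953883  0.15      ] [ 0.70019846 -0.37296348  0.15      ] [ 0.6813182  -0.45422247  0.        ]
tcp in form [ 91.5   0.2 188. ] yaw 77.6 ft -0.8 t 28.1
[-2.65 -1.2  -0.02] [ 0.61447956 -0.08930491  0.18797172] 80.64143300056458
```

```bash

python3 -m crank '[-0.19,-0.85,0,0,0,0.85, -0.19,-0.85,0,0,0,0.85, -0.19,-0.85,0,0,0,0.85, -0.19,-0.85,0,0,0,0.85, -0.19,-0.85,0,0,0,0.85, -0.19,-0.85,0,0,0,0.85]'
python3 -m crank '[-0.86,-0.32,0,0,0,0.85, -0.86,-0.32,0,0,0,0.85, -0.86,-0.32,0,0,0,0.85, -0.86,-0.32,0,0,0,0.85, -0.86,-0.32,0,0,0,0.85, -0.86,-0.32,0,0,0,0.85]'
python3 -c "
from h import *
goto([.441,-.3225,.15])"
```

```text
time: 28.7
tcp_pos: [0.5259, -0.0899, 0.1862]
tool_rot: [-2.957, -1.057, 0.006]
ft_force: [-0.6, -0.1, -7.1]
opening: 0.294
grip_force: 84.4
time: 29.3
tcp_pos: [0.4398, -0.1193, 0.1872]
tool_rot: [-3.141, -0.033, 0.004]
ft_force: [-1.0, -0.9, -8.5]
opening: 0.292
grip_force: 84.0
tcp in form [-72.8 -66.3 187.2] yaw 1.2 ft -0.7 t 29.3
rows [-0.03   2.032  0.371]
```

```bash

python3 -m crank '[0,0.4,0,0,0,0, 0,0.9,0,0,0,0, 0,1,0,0,0,0]'
python3 -m crank '[-0.03,0.5,0.1,0,0,0, -0.03,1,0.37,0,0,0, -0.03,1.0,0.37,0,0,0, -0.03,1.0,0.37,0,0,0]'
python3 - <<'E'
from h import *
goto([.441,-.3225,.1007])
c=camera("wrist");save(c,"w7.png")
print([(np.round(r["position"],3).tolist(),round(r["score"],2)) for r in recognise(c,"rack")])
E
```

```text
time: 29.6
tcp_pos: [0.4413, -0.2259, 0.1868]
tool_rot: [3.139, 0.027, -0.004]
ft_force: [0.0, -0.9, -7.8]
opening: 0.292
grip_force: 84.7
time: 30.0
tcp_pos: [0.4397, -0.321, 0.1485]
tool_rot: [-3.139, -0.03, 0.006]
ft_force: [0.3, 1.5, -7.7]
opening: 0.288
grip_force: 84.7
tcp in form [ -29.8 -263.4  148.5] yaw 1.1 ft -0.1 t 30.0
rows [0.014 0.016 0.478]
[([0.539, -0.374, 0.032], 0.73), ([0.536, -0.181, 0.018], 0.15)]
```

View pics/w7.png

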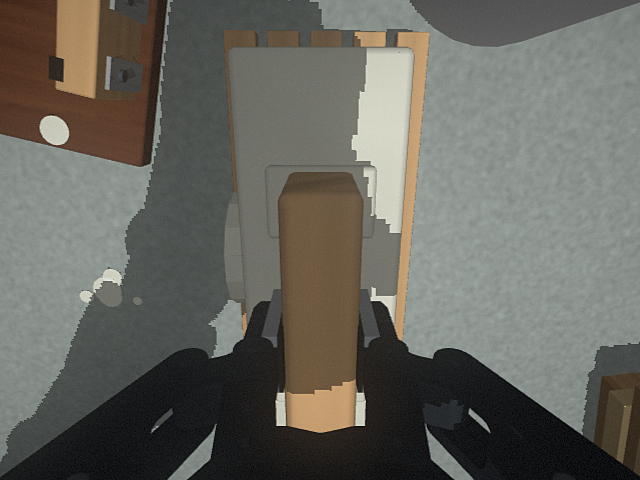

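The mould is centred over the slats: rack edges are at columns 225 and 428, the mould between 229 and 413. Lowering now.

```bash

python3 -m crank '[0.01,0.01,0.25,0,0,0, 0.01,0.01,0.38,0,0,0, 0.01,0.01,0.43,0,0,0, 0.01,0.01,0.45,0,0,0, 0.01,0.01,0.47,0,0,0, 0.01,0.01,0.48,0,0,0, 0.01,0.01,0.48,0,0,0]'
```

```text
time: 30.8
tcp_pos: [0.443, -0.3203, 0.1036]
tool_rot: [3.141, 0.031, 0.001]
ft_force: [0.2, 0.5, -6.9]
opening: 0.291
grip_force: 84.4
```

```bash

python3 -m crank '[0,0,0.02,0,0,0, 0,0,0.03,0,0,0, 0,0,0.03,0,0,0]'
```

```text
time: 31.1
tcp_pos: [0.4437, -0.3205, 0.1011]
tool_rot: [3.14, 0.031, 0.003]
ft_force: [1.0, -0.9, 2.5]
opening: 0.294
grip_force: 86.2
```

Contact: the force rose from -7 N to +2.5 N. Releasing.

```bash

python3 -m crank '[0,0,0,0,0,0, 0,0,0,0,0,0, 0,0,0,0,0,0, 0,0,0,0,0,0, 0,0,0,0,0,0]' -1
python3 -m crank '[0,0,-0.3,0,0,0, 0,0,-0.7,0,0,0, 0,0,-1,0,0,0, 0,0,-1,0,0,0]'
python3 -m crank '[0,0,-1,0,0,0, 0,0,-1,0,0,0, 0,0,-1,0,0,0, 0,0,-1,0,0,0]'
python3 - <<'E'
from h import *
c=camera("scene");save(c,"sc8.png")
for t in("mould_center","mallet_head"): print(t,[(np.round(r["position"],3).tolist(),round(r["score"],2)) for r in recognise(c,t)][:2])
E
```

```text
time: 31.6
tcp_pos: [0.4428, -0.3203, 0.1003]
tool_rot: [3.141, 0.031, 0.0]
ft_force: [-0.4, 0.2, 0.2]
opening: 1.001
grip_force: 0.0
time: 32.0
tcp_pos: [0.445, -0.3209, 0.2043]
tool_rot: [3.137, 0.031, 0.009]
ft_force: [0.5, 0.3, -0.4]
opening: 0.998
grip_force: 0.0
time: 32.4
tcp_pos: [0.443, -0.3204, 0.3007]
tool_rot: [3.14, 0.031, 0.002]
ft_force: [-0.3, -0.1, -0.3]
opening: 1.001
grip_force: 0.0
mould_center [([0.491, -0.333, 0.089], 0.88), ([0.195, -0.349, 0.056], 0.8)]
mallet_head [([0.438, 0.174, 0.037], 0.92)]
```

View pics/sc8.png

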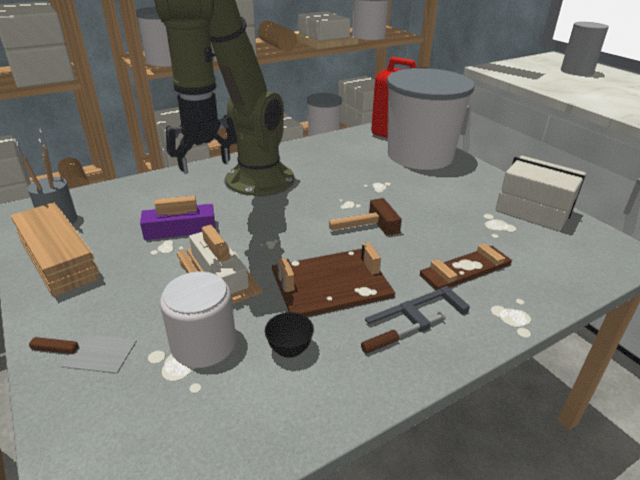

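The mould stands batten up on the rack at (218,260), the mallet lies flat at (370,215), and everything else is where it was.

```bash
python3 -c "
from bench import *
print(job_done())"
```

```text
the job is handed in; nothing more can be done
None
```

I handed the job in: the mould half was tapped loose, the mallet lies flat on the bench, and the mould stands batten up in the middle of the rack; once, for a moment, the mallet pressed on the right cheek at about 70 N, and the hand-in returned no verdict.

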